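Start the rail carrier's clamp screw by feel and hold it

TASK

The clamp screw of the black rail carrier stands loosely in its threaded boss. Find the start of the thread by feel: turn the knurled knob backward (anticlockwise from above) only until the screw drops, then turn it forward (clockwise) one full turn so that the thread has caught. Finish with the gripper still holding the knob, and leave the prism, screwdriver, lens cap and spare post where they are.

Things in the scene. Friction and masses are not known exactly. Their poses are not given: they have to be found in the camera images.
- carrier: Black saddle, 150 x 90 x 22 mm, fixed on an aluminium rail 95 mm wide, 30 mm high. Origin: centre of its underside, on the rail's top; x across the rail, y along it, z up. At x = -46 mm (robot's side) a round steel boss, diameter 37 mm, top 46 mm above the origin, holds the upright clamp screw. At x = +46 mm a post holder, diameter 30 mm, top 72 mm above the origin; leave it.
- knob: Knurled round aluminium knob on top of the clamp screw, diameter 36 mm, 24 mm high, red line on its top. Origin: centre of its underside, on the screw's axis, z up; the red line runs along +x and turns with the knob. Its underside is 21 to 23 mm above the boss top at the start, about 14 mm at the end. Grip it across the diameter, in any direction; knob and screw weigh 0.2 kg.
- knob_grip (a point): Centre of the knob, on the axis, 12 mm above its underside: the place to grip. Axes as the knob's.
- screw_turn (a joint): Turning of the clamp screw in rad, growing anticlockwise seen from above (backward). Turns easily (about 0.015 N m) and stays where it is left. Right-hand thread, single start, pitch 4 mm, diameter 20 mm. Where the thread drops is not marked: 0.5 to 1.8 rad backward of the start.
- screw_lift (a joint): Height of the screw in m, growing upward, stopped at 0.010. It rests by its weight on the thread's first ridge: turned backward it climbs 0.64 mm per rad to the ridge's end (value 0), then drops 4 mm if free to fall; a firm grip kept at one height carries it and hides the drop. Turned forward after the drop it goes under the ridge and sinks 0.64 mm per rad; held too high it does not catch.
- goniometer: Grey drum with black round prism table, diameter 128 mm, top 120 mm above its origin (underside of its saddle, on the rail's top). Fixed on the same rail, left or right of the carrier, 230 mm or more from it. Leave alone.
- prism: Glass prism, triangular, sides 45 mm, 26 mm high, standing loosely on the prism table. Origin: centre of its underside. Leave alone.
- lens_cap: Black round lens cap, diameter 52 mm, 11 mm high, lying on the table on the far side of the rail. Origin: centre of its underside. Leave alone.
- spare_post: Steel post, diameter 12.7 mm, 75 mm high, standing loosely on the table on the far side of the rail. Origin: centre of its underside. Leave alone.
- driver: Screwdriver with orange handle, 170 mm long, lying on the table along the near side of the rail. Origin: middle of its underside. Leave alone.

How it is judged:
By the outcome, as a careful person would: the job done as asked, in the order asked, and still so for the second after the job is handed in, while the arm keeps its last pose, push and grip.
It also fails if it takes over 72 s, if anything falls off the work surface, if the arm or the gripper's body presses on something with over 40 N, if the wrist force passes 120 N, or if a joint passes its speed limit or range.

ROBOT

A 6-joint arm with a two-finger parallel gripper is mounted at the origin on the work surface. World frame = base frame: x ahead of the robot, y to its left, z up, the work surface at z = 0. Lengths are in mm, angles in degrees, forces in N, time in s.
With the tool pointing down it reaches from about 300 to 850 mm from the base axis. Payload 4.2 kg.
Tool frame: the origin (TCP) lies between the finger pads; the fingertips stand 22 mm ahead of it and the grasp point (between the pads) lies 3 mm ahead of it; z points along the fingers, y is the direction in which the jaws open and shut (so a half turn about z gives the same grasp; the last joint's range is limited). The gripper opens to 91 mm and grips with 3 to 60 N. Pads are 32 mm wide; open, the fingers measure 118 mm over their backs; the gripper's body (76 mm by 178 mm) begins 60 mm behind the grasp point.
Start: joints at [-67.953, 18.312, 89.639, -0, 72.044, -1.146], TCP at [226.459, -528.543, 235.976] pointing down, gripper open.
Joint ranges: [-177.97, 177.97], [-48.28, 115.42], [12.27, 149.76], [-77.06, 257.06], [2.81, 150.46], [-146.56, 146.56]. Speed limits (degrees/s): [147.25, 147.25, 180, 180, 180, 180].

INTERFACE

Orientations are given as [roll, pitch, yaw] about the fixed x, y, z axes, in that order (R = Rz(yaw) Ry(pitch) Rx(roll)).
In Python, from workcell import * gives the robot as it stands.
- The arm moves only by the shell command python3 -m jog 'ROWS' [OPENING] [FORCE]. ROWS is text: rows parted by semicolons, each of 6 numbers parted by spaces: the shift along the tool's x, y, z in units of 0.5 m (1.0 is 0.5 m), then the turn, a rotation vector about the tool's x, y, z in units of pi/2 rad (1.0 is pi/2 rad). A call has 1 to 20 rows; each row is the pose to reach, as a shift and turn from the pose measured when the call began, along the tool's axes at that moment; what a row does not reach only later rows make up. A row lasts 1/12 s, in which the tool goes at most 41.7 mm and 7.16 degrees, less where a joint would pass 70% of its speed; a pose out of reach is approached as far as the arm can. A call with a number of a shift or a turn outside -1 to 1 is refused whole. A call with a gripper value outside its range is refused whole. OPENING is the opening, from -1 (shut) to 1 (fully open), set as the call begins (- or left out, the last holds). The fingers move at their own pace and stop on an object; FORCE is the grip in N (left out, the last holds). Time passes only in rows, so rows that repeat a pose let the fingers close. It gives the time, the measured TCP pose, the force and the opening at its end, in the units of the state.
- state(): the state, without advancing time (a new reading comes with each control period).
- grab_frame(name): name is "side" or "top"; returns the picture (480x640x3 uint8, red, green, blue); there is no depth.
- calibration(name): a dict with "mtx" (3x3 intrinsics, pixels), "rvec" (rotation vector, rad) and "tvec" (3), from world to camera coordinates, as OpenCV has them. Camera axes: x right, y down, z forward; pixel columns grow to the right and rows downward; lengths in mm; the calibration is good to about 2 mm. A picture is of the moment at which its call begins. calibration takes no time and is no camera call.
- job_done(): hands the job in, once; it reports no verdict.
Trained networks look in the newest picture that a camera, given by its name, has taken for a name from the list of things; names that differ only in an ending like _2 or _b are one class to them, and where a whole thing is asked for, a point or a joint stands for the part that bears it (a point fixed in the world has none). Each returns a list of dicts, best first, with "confidence" (0 to 1); they miss things now and then, are a little off and sometimes report something else, mostly with a low value. They report only what shows in the picture. A call takes as long as a camera call.
- spot_in(query, camera): "rect" ([left, top, right, bottom] in pixels, round what is visible of it).
- tip_of(query, camera): "location" ([column, row] in pixels: a listed point, or the origin of a listed thing).
The state is a dict: "time_s": time; "qpos": joint angles; "qvel": joint speeds; "effort": joint torques, N m; "ee_pos": TCP position; "ee_rot": TCP orientation; "force": force on the tool from outside, world axes, zero at the start; "torque": the same for the moment, N m; "gripper_width": finger opening in mm.
Only numpy, scipy, OpenCV 4.12 (cv2) and the standard library are available. Lean on these libraries where they do the work, as an engineer would, in place of code of your own. Each camera call takes 0.05 s, during which the arm holds its last target. There are 200 camera calls.

## Working session

There is one attempt and no reset: what is moved stays moved. The work goes in short steps, Python scripts to look and compute and a shell command to move; the robot and the scene stay as the last step left them, time stands still between calls to the robot, and variables do not carry over. Pictures are saved under pics/ and viewed, about 8 in all and at most 12, crops included, and the job is handed in when it is done.

```bash
mkdir -p pics; cat > h.py <<'E'
from workcell import *
import numpy as np, cv2
from scipy.spatial.transform import Rotation as R
def cam(n):
    c=calibration(n); M=np.array(c["mtx"],float); r=cv2.Rodrigues(np.array(c["rvec"],float))[0]; t=np.array(c["tvec"],float).ravel()
    return M,r,t
def ray(n,p):
    M,r,t=cam(n); d=r.T@np.linalg.solve(M,[p[0],p[1],1.]); return -r.T@t,d/np.linalg.norm(d)
def atz(n,p,z):
    o,d=ray(n,p); return o+d*(z-o[2])/d[2]
def tri(a,b):
    A=np.zeros((3,3));B=np.zeros(3);rs=[ray("side",a),ray("top",b)]
    for o,d in rs:
        P=np.eye(3)-np.outer(d,d);A+=P;B+=P@o
    x=np.linalg.solve(A,B); return x,[float(np.linalg.norm((np.eye(3)-np.outer(d,d))@(x-o))) for o,d in rs]
def proj(n,X):
    M,r,t=cam(n); q=M@(r@np.asarray(X,float)+t); return q[:2]/q[2]
def save(n,f):
    im=np.array(grab_frame(n)); cv2.imwrite("pics/"+f,im[:,:,::-1]); return im
E
python3 - <<'E'
from h import *
np.set_printoptions(precision=1,suppress=True)
a=save("side","s0.png");b=save("top","t0.png")
cv2.imwrite("pics/both.png",cv2.resize(np.hstack([a,b])[:,:,::-1],(800,300)))
s=state();print(s["time_s"],s["ee_pos"],s["ee_rot"],s["gripper_width"])
for c in("side","top"): print(c,ray(c,(320,240)))
for q in("knob","knob_grip","carrier","prism","driver","lens_cap","spare_post","goniometer"):
    for c in("side","top"):
        print(q,c,[(np.round(x["location"]),round(x["confidence"],2)) for x in tip_of(q,c)[:2]])
for c in("side","top"): print(spot_in("knob",c)[:2])
E
```

```text
0.1 [ 226.3 -528.1  235.2] [-179.9   -0.    23.2] 91.47825132103965
side (array([ 537.7, -424.3,  593.7]), array([ 0.2,  0.7, -0.7]))
top (array([ 499.9,    9.5, 1050.5]), array([ 0.1, -0. , -1. ]))
knob side [(array([260., 363.]), 0.87), (array([298., 378.]), 0.3)]
knob top [(array([403., 288.]), 0.94)]
knob_grip side [(array([257., 355.]), 0.84)]
knob_grip top [(array([404., 289.]), 0.66)]
carrier side [(array([298., 376.]), 0.65)]
carrier top [(array([393., 263.]), 0.75)]
prism side [(array([233., 175.]), 0.71)]
prism top [(array([223., 284.]), 0.6)]
driver side [(array([189., 322.]), 0.77)]
driver top [(array([320., 345.]), 0.69)]
lens_cap side [(array([395., 397.]), 0.83)]
lens_cap top [(array([410., 195.]), 0.61)]
spare_post side [(array([334., 265.]), 0.53)]
spare_post top [(array([282., 216.]), 0.62)]
goniometer side [(array([250., 232.]), 0.74)]
goniometer top [(array([236., 279.]), 0.78)]
[{'rect': [175.3, 277.1, 209.7, 370.9], 'confidence': 0.59}]
[]
```

View pics/t0.png

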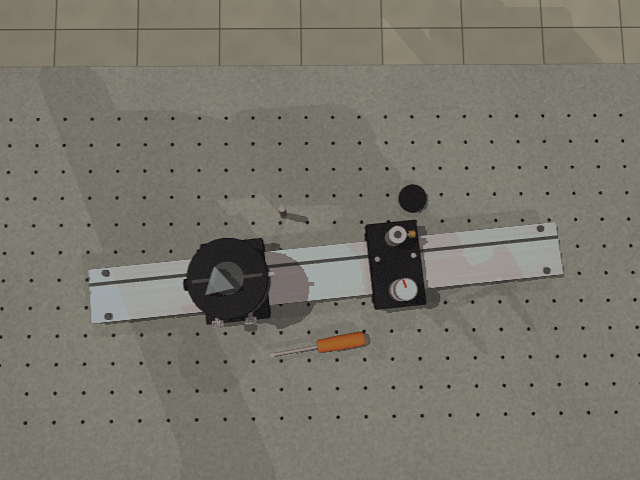

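View pics/s0.png

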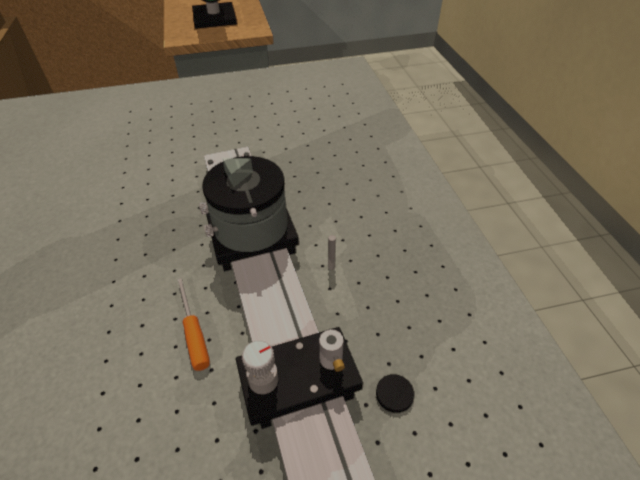

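The top view shows the knob at about (404, 289) with its red line, the goniometer and prism on the left, and the driver on the near side. The side view shows the knob top at about (258, 352), with the post holder to its right. The next step is to triangulate the knob.

```bash
python3 - <<'E'
from h import *
np.set_printoptions(precision=1,suppress=True)
print("grip tri",tri((257,355),(404,289)))
print("orig tri",tri((260,363),(403,288)))
for z in(98,110,122): print(z,atz("top",(404,289),z))
t=cv2.imread("pics/t0.png");s=cv2.imread("pics/s0.png")
for n,im,(u,v) in(("top",t,(404,289)),("side",s,(258,355))):
    w=im[v-25:v+25,u-25:u+25].astype(int)
    m=(w[...,2]>150)&(w[...,2]-w[...,1]>70)
    ys,xs=np.nonzero(m); print(n,len(xs),xs.min()+u-25,xs.max()+u-25,ys.min()+v-25,ys.max()+v-25, xs.mean()+u-25, ys.mean()+v-25)
    P=np.array([atz(n,(x+u-25,y+v-25),122)[:2] for x,y in zip(xs,ys)]);
    print(P.mean(0),P[np.argmax(P[:,0])],P[np.argmin(P[:,0])])
    print(" x scale",proj(n,(420,-145,122)),proj(n,(440,-145,122)),proj(n,(420,-125,122)),proj(n,(420,-145,142)))
c=np.hstack([cv2.resize(t[259:319,364:444],(400,300),interpolation=2),cv2.resize(s[325:400,210:310],(400,300),interpolation=2)])
cv2.imwrite("pics/c.png",c)
E
```

```text
grip tri (array([ 522.2, -155.3,  112.9]), [0.5183991820366333, 0.5183991820367588])
orig tri (array([ 524. , -156.8,   95.1]), [0.8324730242884792, 0.8324730242886501])
98 [ 523.  -157.9   98. ]
110 [ 522.7 -155.8  110. ]
122 [ 522.5 -153.6  122. ]
top 12 403 406 280 287 404.4166666666667 283.25
[ 531.7 -154.6] [ 537.  -152.5] [ 525.7 -155.4]
 x scale [400.6 353.6] [400.2 340.8] [388.1 353.8] [402.8 354.7]
side 26 259 269 346 352 264.1923076923077 348.88461538461536
[ 531.3 -154.5] [ 537.4 -152.1] [ 525.  -155.8]
 x scale [167.8 361.8] [185.4 358.2] [167.7 346.8] [163.2 353.4]
```

View pics/c.png

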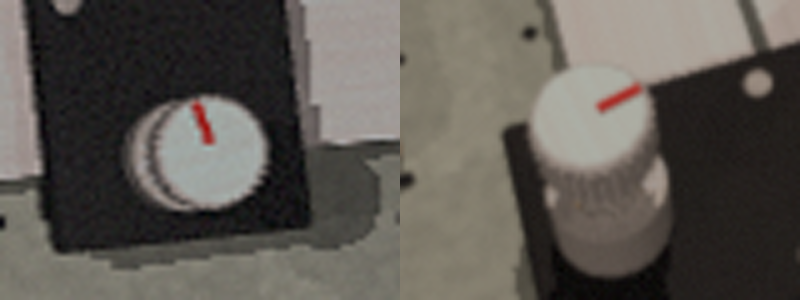

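The crop shows the knob's top-face centre at about (406, 289.6) in the top camera and (258, 352.5) in the side camera. The red line runs roughly along world +x.

```bash
python3 - <<'E'
from h import *
np.set_printoptions(precision=2,suppress=True)
x,e=tri((258,352.5),(406,289.6));print("top centre",x,e)
k=np.array([522.5,-156.5,110]);k[:2]=(x[:2]+[522.2,-155.3])/2;print("knob",k)
s=state();p=np.array(s["ee_pos"]);Rm=R.from_euler("xyz",s["ee_rot"],degrees=True).as_matrix()
print(s["qpos"],s["force"],s["torque"])
for z in(200,):
    print("shift units",Rm.T@(np.array([k[0],k[1],z])-p)/500)
E
```

```text
top centre [ 522.49 -156.97  120.96] [1.0199329067983636, 1.0199329067983018]
knob [ 522.35 -156.13  110.  ]
[-67.95  18.31  89.64  -0.    72.04  -1.15] [-0.94 -0.15 -0.41] [ 0.01 -0.06 -0.02]
shift units [ 0.84 -0.45  0.07]
```

```bash
python3 -m jog '0.84 -0.45 0.07 0 0 0;0.84 -0.45 0.07 0 0 0;0.84 -0.45 0.07 0 0 0;0.84 -0.45 0.07 0 0 0;0.84 -0.45 0.07 0 0 0;0.84 -0.45 0.07 0 0 0;0.84 -0.45 0.07 0 0 0;0.84 -0.45 0.07 0 0 0;0.84 -0.45 0.07 0 0 0;0.84 -0.45 0.07 0 0 0;0.84 -0.45 0.07 0 0 0;0.84 -0.45 0.07 0 0 0;0.84 -0.45 0.07 0 0 0;0.84 -0.45 0.07 0 0 0;0.84 -0.45 0.07 0 0 0;0.84 -0.45 0.07 0 0 0' 1
cat > sh.py <<'E'
from h import *
import sys
def shift(z,k=(522.4,-156.3)):
    s=state();p=np.array(s["ee_pos"]);Rm=R.from_euler("xyz",s["ee_rot"],degrees=True).as_matrix()
    yaw=s["ee_rot"][2]
    Rd=R.from_euler("xyz",[180,0,yaw],degrees=True).as_matrix()
    print("t",s["time_s"],"p",np.round(p,2),"rot",np.round(s["ee_rot"],2),"j6",round(s["qpos"][5],1),"F",np.round(s["force"],2),"T",np.round(s["torque"],3),"w",round(s["gripper_width"],2))
    print("shift",np.round(Rm.T@(np.array([*k,z])-p)/500,4),"turn",np.round(R.from_matrix(Rm.T@Rd).as_rotvec()/(np.pi/2),4))
if __name__=="__main__": shift(float(sys.argv[1]))
E
python3 sh.py 113
```

```text
time_s: 2.33
ee_pos: [523.2, -157.4, 201.1]
ee_rot: [180.0, 0.0, 23.1]
force: [-0.4, 0.1, -0.2]
gripper_width: 91.2
t 2.3333 p [ 523.18 -157.42  201.15] rot [1.7997e+02 2.0000e-02 2.3100e+01] j6 49.0 F [-0.38  0.08 -0.17] T [ 0.029 -0.014 -0.016] w 91.23
shift [-0.0005 -0.0027  0.1763] turn [0.0003 0.0002 0.    ]
```

```bash
python3 -m jog '-0.0005 -0.0027 0.07 0 0 0;-0.0005 -0.0027 0.12 0 0 0;-0.0005 -0.0027 0.16 0 0 0;-0.0005 -0.0027 0.175 0 0 0;-0.0005 -0.0027 0.175 0 0 0;-0.0005 -0.0027 0.175 0 0 0' 1; python3 sh.py 113; python3 -m jog '0 0 0 0 0 0;0 0 0 0 0 0;0 0 0 0 0 0;0 0 0 0 0 0;0 0 0 0 0 0;0 0 0 0 0 0;0 0 0 0 0 0;0 0 0 0 0 0;0 0 0 0 0 0;0 0 0 0 0 0;0 0 0 0 0 0;0 0 0 0 0 0' -1 5; python3 sh.py 113
```

```text
time_s: 2.83
ee_pos: [522.5, -157.2, 114.3]
ee_rot: [179.9, -0.0, 23.0]
force: [0.0, -1.0, 0.6]
gripper_width: 91.2
t 2.8333 p [ 522.53 -157.18  114.31] rot [ 1.7994e+02 -2.0000e-02  2.3030e+01] j6 49.1 F [ 0.04 -0.98  0.63] T [-0.024 -0.031 -0.009] w 91.22
shift [ 0.0004 -0.0017  0.0026] turn [ 0.0006 -0.0002 -0.    ]
time_s: 3.83
ee_pos: [522.6, -157.3, 114.3]
ee_rot: [179.9, -0.0, 23.0]
force: [-0.7, -0.4, 0.2]
gripper_width: 35.9
t 3.8333 p [ 522.6  -157.32  114.3 ] rot [ 1.7993e+02 -2.0000e-02  2.3040e+01] j6 49.1 F [-0.69 -0.4   0.17] T [-0.142  0.003  0.013] w 35.86
shift [ 0.0004 -0.002   0.0026] turn [ 0.0008 -0.0002 -0.    ]
```

```bash
python3 -m jog '0 0 0 0 0 -0.07;0 0 0 0 0 -0.14;0 0 0 0 0 -0.2;0 0 0 0 0 -0.25;0 0 0 0 0 -0.25;0 0 0 0 0 -0.25' - 8; python3 sh.py 113; python3 -m jog '0 0 0 0 0 0;0 0 0 0 0 0;0 0 0 0 0 0' -0.1; python3 - <<'E'
from h import *
a=save("side","s1.png");b=save("top","t1.png")
cv2.imwrite("pics/c1.png",np.hstack([cv2.resize(a[315:405,200:320],(400,300),interpolation=2),cv2.resize(b[244:334,344:464],(400,300),interpolation=2)])[:,:,::-1])
E
python3 sh.py 113
```

```text
time_s: 4.33
ee_pos: [522.4, -157.1, 114.3]
ee_rot: [180.0, 0.0, 45.4]
force: [-0.3, 0.6, 1.3]
gripper_width: 35.4
t 4.3333 p [ 522.44 -157.15  114.25] rot [1.7996e+02 1.0000e-02 4.5410e+01] j6 26.7 F [-0.35  0.58  1.29] T [0.044 0.055 0.007] w 35.36
shift [ 0.0011 -0.0013  0.0025] turn [0.0005 0.0001 0.    ]
time_s: 4.58
ee_pos: [522.5, -157.1, 114.2]
ee_rot: [180.0, 0.0, 45.4]
force: [-0.3, 0.3, -0.4]
gripper_width: 40.9
t 4.6833 p [ 522.47 -157.1   114.24] rot [1.7996e+02 1.0000e-02 4.5390e+01] j6 26.7 F [0.15 0.17 0.34] T [-0.049 -0.021  0.009] w 41.65
shift [ 0.001  -0.0012  0.0025] turn [0.0005 0.0001 0.    ]
```

View pics/c1.png

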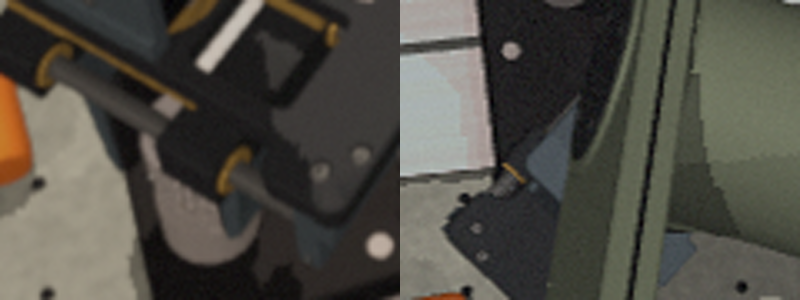

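The gripper hides the knob in both views, with only its lower rim showing in the side crop. So I will go by feel: grip, bias the tool slightly downward so the ridge pushes back, turn in small steps and watch Fz.

```bash
python3 -m jog '0 0 0 0 0 0;0 0 0 0 0 0;0 0 0 0 0 0;0 0 0.002 0 0 0;0 0 0.002 0 0 0;0 0 0.002 0 0 0' -1 10; python3 sh.py 113;  python3 -m jog '0 0 0.001 0 0 -0.05;0 0 0.001 0 0 -0.05;0 0 0.001 0 0 -0.05' ; python3 sh.py 113
```

```text
time_s: 5.18
ee_pos: [522.5, -157.1, 113.5]
ee_rot: [179.9, 0.0, 45.4]
force: [-0.8, -1.0, 3.4]
gripper_width: 35.7
t 5.1833 p [ 522.49 -157.13  113.52] rot [179.94   0.    45.39] j6 26.7 F [-0.79 -1.04  3.45] T [0.028 0.131 0.023] w 35.68
shift [ 0.0011 -0.0013  0.001 ] turn [0.0006 0.     0.    ]
time_s: 5.43
ee_pos: [522.5, -157.1, 113.2]
ee_rot: [179.9, 0.0, 49.8]
force: [-0.7, -0.7, 4.3]
gripper_width: 35.4
t 5.4333 p [ 522.45 -157.11  113.22] rot [1.7994e+02 1.0000e-02 4.9790e+01] j6 22.3 F [-0.73 -0.66  4.35] T [ 0.054  0.185 -0.001] w 35.4
shift [ 0.0012 -0.0011  0.0004] turn [0.0006 0.0001 0.    ]
```

```bash
cat > ok.py <<'E'
from h import *
import sys
s=state();f=s["force"][2];print(f"t {s['time_s']:.2f} yaw {s['ee_rot'][2]:.2f} z {s['ee_pos'][2]:.2f} Fz {f:.2f} w {s['gripper_width']:.2f}")
sys.exit(0 if f>1.2 else 1)
E
J='python3 -m jog'
python3 -m jog '0 0 0.0005 0 0 -0.05;0 0 0.0005 0 0 -0.05;0 0 0.0005 0 0 -0.05' >/dev/null && python3 ok.py && python3 -m jog '0 0 0.0005 0 0 -0.05;0 0 0.0005 0 0 -0.05;0 0 0.0005 0 0 -0.05' >/dev/null && python3 ok.py && python3 -m jog '0 0 0.0005 0 0 -0.05;0 0 0.0005 0 0 -0.05;0 0 0.0005 0 0 -0.05' >/dev/null && python3 ok.py && python3 -m jog '0 0 0.0005 0 0 -0.05;0 0 0.0005 0 0 -0.05;0 0 0.0005 0 0 -0.05' >/dev/null && python3 ok.py
```

```text
t 5.68 yaw 54.14 z 112.22 Fz -3.75 w 35.60
```

Fz flipped from +4.4 N to −3.8 N and z fell 1 mm at about 0.54 rad, which looks like the end of the ridge. I'll hold to confirm, then release to let it fall.

```bash
python3 -m jog '0 0 0 0 0 0;0 0 0 0 0 0' >/dev/null; python3 ok.py;  python3 -m jog '0 0 0 0 0 0;0 0 0 0 0 0;0 0 0 0 0 0;0 0 0 0 0 0' -0.1 >/dev/null; python3 ok.py; python3 -m jog '0 0 0 0 0 0;0 0 0 0 0 0;0 0 0 0 0 0' 0.5 >/dev/null; python3 -m jog '0 0 -0.1 0 0 0;0 0 -0.2 0 0 0;0 0 -0.3 0 0 0;0 0 -0.36 0 0 0;0 0 -0.36 0 0 0;0 0 -0.36 0 0 0;0 0 -0.36 0 0 0'; python3 - <<'E'
from h import *
a=save("side","s2.png");s0=cv2.imread("pics/s0.png")[:,:,::-1]
cv2.imwrite("pics/c2.png",np.hstack([cv2.resize(s0[315:405,200:320],(400,300),interpolation=2),cv2.resize(a[315:405,200:320],(400,300),interpolation=2)])[:,:,::-1])
E
```

```text
t 5.85 yaw 54.05 z 111.80 Fz -2.59 w 35.69
t 6.18 yaw 54.04 z 112.01 Fz -0.23 w 41.34
time_s: 7.02
ee_pos: [522.4, -157.0, 292.5]
ee_rot: [179.9, -0.0, 54.0]
force: [0.2, 0.1, -0.1]
gripper_width: 68.2
```

View pics/c2.png

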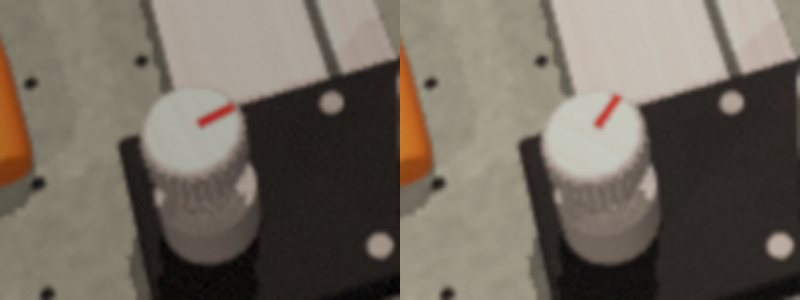

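The drop is confirmed: the knob top is about 1.5 px lower in the side view, around 4 mm once its climb is counted, and the red line has turned by about 30°. Next I rewind the wrist in free air so there is room for forward strokes.

```bash
python3 -m jog '0 0 0 0 0 -0.2;0 0 0 0 0 -0.4;0 0 0 0 0 -0.6;0 0 0 0 0 -0.8;0 0 0 0 0 -1;0 0 0 0 0 -1;0 0 0 0 0 -1;0 0 0 0 0 -1;0 0 0 0 0 -1;0 0 0 0 0 -1;0 0 0 0 0 -1;0 0 0 0 0 -1;0 0 0 0 0 -1;0 0 0 0 0 -1' 1 15 >/dev/null;  python3 -m jog '0 0 0 0 0 -0.08;0 0 0 0 0 -0.16;0 0 0 0 0 -0.2;0 0 0 0 0 -0.2;0 0 0 0 0 -0.2'; python3 sh.py 110.5
```

```text
time_s: 8.65
ee_pos: [520.3, -156.4, 287.1]
ee_rot: [-180.0, -0.5, 161.9]
force: [0.3, -0.7, 0.4]
gripper_width: 91.4
t 8.65 p [ 520.33 -156.36  287.13] rot [-179.97   -0.52  161.91] j6 -89.8 F [ 0.29 -0.73  0.39] T [ 0.073 -0.116  0.038] w 91.43
shift [-0.0071  0.0016  0.3532] turn [-0.0003 -0.0058  0.    ]
```

```bash
python3 -m jog '-0.007 0 0.08 0 -0.006 0;-0.007 0 0.16 0 -0.006 0;-0.007 0 0.24 0 -0.006 0;-0.007 0 0.3 0 -0.006 0;-0.007 0 0.3 0 -0.006 0;-0.007 0 0.3 0 -0.006 0' >/dev/null; python3 sh.py 110.5
```

```text
t 9.15 p [ 521.54 -156.82  135.99] rot [-179.97   -0.2   161.82] j6 -89.7 F [ 0.4  -0.    0.54] T [ 0.087 -0.148 -0.033] w 90.98
shift [-0.0015  0.0016  0.051 ] turn [-0.0003 -0.0022  0.    ]
```

```bash
python3 -m jog '-0.0015 0.0002 0.03 0 -0.0022 0;-0.0015 0.0002 0.051 0 -0.0022 0;-0.0015 0.0002 0.051 0 -0.0022 0;-0.0015 0.0002 0.051 0 -0.0022 0;-0.0015 0.0002 0.051 0 -0.0022 0' >/dev/null; python3 sh.py 110.5; python3 -m jog '0 0 0 0 0 0;0 0 0 0 0 0;0 0 0 0 0 0;0 0 0 0 0 0;0 0 0 0 0 0;0 0 0 0 0 0;0 0 0 0 0 0;0 0 0 0 0 0;0 0 0 0 0 0;0 0 0 0 0 0;0 0 0 0 0 0;0 0 0.001 0 0 0;0 0 0.001 0 0 0' -1 15 >/dev/null; python3 sh.py 110.5
```

```text
t 9.5667 p [ 523.05 -157.23  111.87] rot [-1.7997e+02  1.4000e-01  1.6180e+02] j6 -89.7 F [-0.06  0.35  0.23] T [ 0.003 -0.144  0.051] w 91.74
shift [0.0018 0.0014 0.0027] turn [-0.0003  0.0016 -0.    ]
t 10.65 p [ 522.93 -157.73  111.71] rot [-1.7992e+02  1.5000e-01  1.6182e+02] j6 -89.7 F [-2.   -3.34  3.37] T [-0.528  0.237  0.025] w 35.38
shift [0.0019 0.0024 0.0024] turn [-0.0009  0.0017 -0.    ]
```

```bash
python3 -m jog '0 -0.001 0.0006 0 0 0.07;0 -0.001 0.0007 0 0 0.14;0 -0.001 0.0009 0 0 0.21;0 -0.001 0.001 0 0 0.28;0 -0.001 0.0012 0 0 0.35;0 -0.001 0.0013 0 0 0.42;0 -0.001 0.0015 0 0 0.49;0 -0.001 0.0016 0 0 0.56;0 -0.001 0.0018 0 0 0.63;0 -0.001 0.0019 0 0 0.7;0 -0.001 0.0021 0 0 0.77;0 -0.001 0.0022 0 0 0.84;0 -0.001 0.0024 0 0 0.91;0 -0.001 0.0025 0 0 0.97;0 -0.001 0.0025 0 0 1;0 -0.001 0.0025 0 0 1' >/dev/null; python3 sh.py 110.5
```

```text
t 11.9833 p [ 521.96 -158.33  110.65] rot [1.7993e+02 1.2000e-01 7.1780e+01] j6 0.3 F [-4.45 -2.75  5.26] T [-0.638  0.648 -0.029] w 35.71
shift [ 0.0041 -0.0004  0.0003] turn [0.0007 0.0013 0.    ]
```

```bash
python3 -m jog '0 0 0.0004 0 0 0.07;0 0 0.0005 0 0 0.14;0 0 0.0007 0 0 0.21;0 0 0.0008 0 0 0.28;0 0 0.001 0 0 0.35;0 0 0.0011 0 0 0.42;0 0 0.0013 0 0 0.49;0 0 0.0014 0 0 0.56;0 0 0.0016 0 0 0.63;0 0 0.0017 0 0 0.7;0 0 0.0019 0 0 0.77;0 0 0.002 0 0 0.84;0 0 0.0022 0 0 0.91;0 0 0.0023 0 0 0.97;0 0 0.0024 0 0 1;0 0 0.0024 0 0 1' >/dev/null; python3 sh.py 109.5; python3 -m jog '0 0 0 0 0 0;0 0 0 0 0 0;0 0 0 0 0 0;0 0 0 0 0 0;0 0 0 0 0 0;0 0 0 0 0 0;0 0 0 0 0 0' 0.2 >/dev/null;python3 sh.py 109.5
```

```text
t 13.3167 p [ 521.31 -157.61  109.59] rot [ 1.7993e+02  4.0000e-02 -1.8240e+01] j6 90.3 F [-3.33 -0.17  4.44] T [-0.01   0.73   0.019] w 35.63
shift [ 0.0013 -0.0032  0.0002] turn [0.0008 0.0004 0.    ]
t 13.9 p [ 521.37 -157.58  109.53] rot [ 1.7994e+02  4.0000e-02 -1.8240e+01] j6 90.3 F [-0.26  0.12  0.19] T [0.032 0.018 0.042] w 54.44
shift [ 0.0012 -0.0031  0.0001] turn [0.0007 0.0004 0.    ]
```

```bash
python3 -m jog '0 0 -0.08 0 0 0;0 0 -0.16 0 0 0;0 0 -0.24 0 0 0;0 0 -0.32 0 0 0;0 0 -0.36 0 0 0;0 0 -0.36 0 0 0' 1 >/dev/null; python3 - <<'E'
from h import *
a=save("side","s3.png");s0=cv2.imread("pics/s2.png")[:,:,::-1]
cv2.imwrite("pics/c3.png",np.hstack([cv2.resize(s0[315:405,200:320],(400,300),interpolation=2),cv2.resize(a[315:405,200:320],(400,300),interpolation=2)])[:,:,::-1])
E
python3 -m jog '0 0 0 0 0 -0.08;0 0 0 0 0 -0.16;0 0 0 0 0 -0.24;0 0 0 0 0 -0.32;0 0 0 0 0 -0.4;0 0 0 0 0 -0.48;0 0 0 0 0 -0.56;0 0 0 0 0 -0.64;0 0 0 0 0 -0.72;0 0 0 0 0 -0.8;0 0 0 0 0 -0.88;0 0 0 0 0 -0.96;0 0 0 0 0 -1;0 0 0 0 0 -1;0 0 0 0 0 -1' >/dev/null; python3 -m jog '0 0 0 0 0 -0.08;0 0 0 0 0 -0.16;0 0 0 0 0 -0.24;0 0 0 0 0 -0.32;0 0 0 0 0 -0.4;0 0 0 0 0 -0.48;0 0 0 0 0 -0.56;0 0 0 0 0 -0.64;0 0 0 0 0 -0.72;0 0 0 0 0 -0.8;0 0 0 0 0 -0.88;0 0 0 0 0 -0.96;0 0 0 0 0 -1;0 0 0 0 0 -1;0 0 0 0 0 -1' >/dev/null;python3 - <<'E'
from sh import *
shift(109.5,(522.2,-157.5))
E
```

```text
t 16.95 p [ 521.77 -157.45  289.86] rot [-1.7995e+02  6.0000e-02  1.6148e+02] j6 -89.4 F [-0.    0.8   0.17] T [ 0.014 -0.138 -0.017] w 91.23
shift [-0.0004  0.0005  0.3607] turn [-0.0006  0.0007 -0.    ]
```

View pics/c3.png

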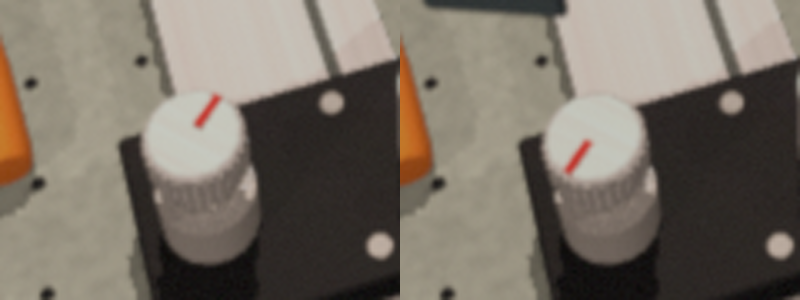

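The red line has turned by exactly half a turn and the knob sits a little lower, about 0.9 px or 2 mm, so the thread has caught. Second stroke next.

```bash
python3 -m jog '0 0 0.08 0 0 0;0 0 0.16 0 0 0;0 0 0.24 0 0 0;0 0 0.3 0 0 0;0 0 0.34 0 0 0;0 0 0.358 0 0 0;0 0 0.36 0 0 0;0 0 0.36 0 0 0;0 0 0.36 0 0 0' >/dev/null; python3 sh.py 109.5; python3 -m jog '0 0 0 0 0 0;0 0 0 0 0 0;0 0 0 0 0 0;0 0 0 0 0 0;0 0 0 0 0 0;0 0 0 0 0 0;0 0 0 0 0 0;0 0 0 0 0 0;0 0 0 0 0 0;0 0 0 0 0 0;0 0 0 0 0 0;0 0 0.0005 0 0 0;0 0 0.0005 0 0 0' -1 15 >/dev/null; python3 sh.py 109.5
```

```text
t 17.7 p [ 523.07 -158.06  111.35] rot [-179.95    0.24  161.43] j6 -89.4 F [0.6  0.19 0.61] T [ 0.063 -0.046 -0.041] w 91.29
shift [0.0024 0.0029 0.0037] turn [-0.0006  0.0027 -0.    ]
t 18.7833 p [ 523.04 -158.09  111.23] rot [-179.94    0.24  161.44] j6 -89.4 F [ 0.08 -0.55  1.55] T [ 0.077  0.031 -0.019] w 35.6
shift [0.0024 0.003  0.0034] turn [-0.0006  0.0027 -0.    ]
```

```bash
python3 -m jog '0 0 0.001 0 0 0.07;0 0 0.0011 0 0 0.14;0 0 0.0013 0 0 0.21;0 0 0.0014 0 0 0.28;0 0 0.0016 0 0 0.35;0 0 0.0017 0 0 0.42;0 0 0.0019 0 0 0.49;0 0 0.002 0 0 0.56;0 0 0.0022 0 0 0.63;0 0 0.0023 0 0 0.7;0 0 0.0025 0 0 0.77;0 0 0.0026 0 0 0.84;0 0 0.0028 0 0 0.91;0 0 0.0029 0 0 0.97;0 0 0.003 0 0 1;0 0 0.003 0 0 1' >/dev/null; python3 sh.py 110; python3 -m jog '0 0 0.0004 0 0 0.07;0 0 0.0005 0 0 0.14;0 0 0.0007 0 0 0.21;0 0 0.0008 0 0 0.28;0 0 0.001 0 0 0.35;0 0 0.0011 0 0 0.42;0 0 0.0013 0 0 0.49;0 0 0.0014 0 0 0.56;0 0 0.0016 0 0 0.63;0 0 0.0017 0 0 0.7;0 0 0.0019 0 0 0.77;0 0 0.002 0 0 0.84;0 0 0.0022 0 0 0.91;0 0 0.0023 0 0 0.97;0 0 0.0024 0 0 1;0 0 0.0024 0 0 1' >/dev/null; python3 sh.py 109
```

```text
t 20.1167 p [ 521.73 -158.62  110.  ] rot [1.799e+02 1.600e-01 7.142e+01] j6 0.7 F [-4.75 -2.53  4.9 ] T [-0.407  0.948  0.012] w 35.06
shift [ 0.0048 -0.0002 -0.    ] turn [0.0011 0.0017 0.    ]
t 21.45 p [ 521.   -157.51  109.03] rot [ 1.7994e+02  2.0000e-02 -1.8620e+01] j6 90.7 F [-2.89  2.66  5.83] T [ 0.655  0.545 -0.033] w 35.6
shift [ 0.0019 -0.0032  0.0001] turn [0.0007 0.0002 0.    ]
```

```bash
python3 -m jog '0 0 0 0 0 0;0 0 0 0 0 0;0 0 0 0 0 0;0 0 0 0 0 0;0 0 0 0 0 0;0 0 0 0 0 0;0 0 0 0 0 0;0 0 0 0 0 0' 0.3 >/dev/null; python3 -m jog '0 0 -0.08 0 0 0;0 0 -0.16 0 0 0;0 0 -0.24 0 0 0;0 0 -0.32 0 0 0;0 0 -0.36 0 0 0;0 0 -0.36 0 0 0' 1 >/dev/null; python3 - <<'E'
from h import *
a=save("side","s4.png")
s2=cv2.imread("pics/s2.png")[:,:,::-1]
cv2.imwrite("pics/c4.png",np.hstack([cv2.resize(s2[315:405,200:320],(400,300),interpolation=2),cv2.resize(a[315:405,200:320],(400,300),interpolation=2)])[:,:,::-1])
from sh import shift
shift(109.0,(522.0,-157.6))
E
```

```text
t 22.6667 p [ 522.21 -157.74  291.66] rot [179.94  -0.33 -18.61] j6 90.6 F [-1.64 -0.04 -0.19] T [0.111 0.035 0.011] w 91.22
shift [-0.0026 -0.0005  0.3653] turn [ 0.0007 -0.0037 -0.    ]
```

View pics/c4.png

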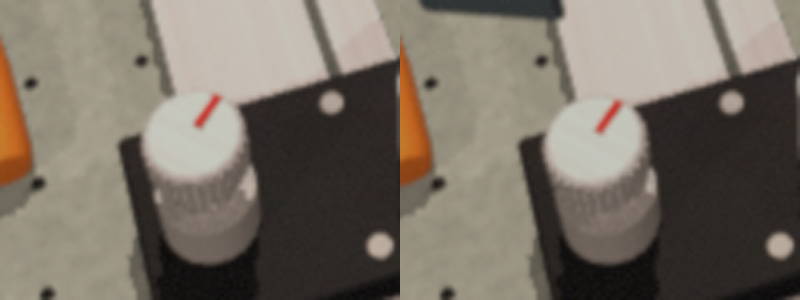

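The red line is back at the same angle after a full turn. The knob top is about 1.7 px lower, roughly 4 mm, and the gap under it is smaller. I'll re-grip and finish.

```bash
python3 -m jog '0 0 0.08 0 0 0;0 0 0.16 0 0 0;0 0 0.24 0 0 0;0 0 0.3 0 0 0;0 0 0.34 0 0 0;0 0 0.36 0 0 0;0 0 0.365 0 0 0;0 0 0.365 0 0 0;0 0 0.365 0 0 0;0 0 0.365 0 0 0' >/dev/null; python3 sh.py 109; python3 -m jog '0 0 0 0 0 0;0 0 0 0 0 0;0 0 0 0 0 0;0 0 0 0 0 0;0 0 0 0 0 0;0 0 0 0 0 0;0 0 0 0 0 0;0 0 0 0 0 0;0 0 0 0 0 0;0 0 0 0 0 0;0 0 0 0 0 0;0 0 0 0 0 0;0 0 0 0 0 0' -1 12 >/dev/null; python3 sh.py 109
```

```text
t 23.5 p [ 524.14 -158.58  110.6 ] rot [179.94  -0.51 -18.61] j6 90.7 F [-0.54 -0.28  0.48] T [0.041 0.034 0.009] w 91.19
shift [-0.0048 -0.0032  0.0032] turn [ 0.0007 -0.0056 -0.    ]
t 24.5833 p [ 524.12 -158.54  110.55] rot [179.95  -0.5  -18.62] j6 90.7 F [-0.06  1.2  -0.25] T [ 0.125 -0.026 -0.029] w 35.65
shift [-0.0047 -0.0031  0.0031] turn [ 0.0006 -0.0056 -0.    ]
```

Width is 35.7 mm on the knob and the forces are low. Handing in.

```bash
python3 - <<'E'
from h import *
print(job_done()); s=state(); print(s["time_s"],s["gripper_width"],s["force"])
E
```

```text
the job is handed in; nothing more can be done
None
the job is handed in; nothing more can be done
```

The screw's thread has caught one full turn in. The job was handed in at about 24.6 s with the gripper still holding the knob.

- **Finding the start:** I turned the knob backward in small steps with a slight downward push. After 31° (0.54 rad) the vertical force flipped from +4.4 N to −3.8 N. I released the knob and the side camera showed that it had dropped.
- **Forward turn:** I turned it clockwise 360.1° by the gripper's yaw, in two half-turns with one re-grip. The tool followed the screw down about 1 mm per quarter turn.
- **Last checks:** The side camera showed the red line back at the same angle and the knob about 4 mm lower than after the drop. After the final re-grip the jaw width was 35.7 mm, with 1.2 N or less on each axis.
- **Less exact:**
  - The camera height changes were only 1.5 to 2 px.
  - The last grip sits about 2 to 3 mm off centre along the pads, with 0.5° of tilt.
  - I kept the gripper clear of the prism, screwdriver, lens cap and spare post, but took no final picture of them.
  - The state could not be read after the hand-in.

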